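Free a scraper from a sliding-jaw clamp and put it away in a raked tool rack

TASK

Slide the jaw of the clamp all the way back to free the wide scraper, and leave it open. Then put the scraper away, blade first, in the empty slot of the slanted wooden tool rack and push it fully home, without disturbing the jar, the wooden blank or the blue parts tray.

Things in the scene. Friction and masses are not known exactly. Their poses are not given: they have to be found in the camera images.
- scraper: Wide scraper, 0.2 to 0.35 kg. Origin: middle of its cutting edge; z up through the handle, y along the edge, x through the thickness. Steel blade 84 (y) x 4 (x), z 0 to 80; collar 50 x 14 at z 78 to 84; flat-sided brown wooden handle 44 (y) x 22 (x), z 83 to 141. Starts upright in the clamp's groove, edge 12 above the bench; may lean 3 degrees once the jaw is open.
- clamp: Grey sliding-jaw clamp, fixed. Origin: on the bench under the middle of the groove that holds the scraper; z up, y along the groove, x the way the jaw opens (roughly away from the robot). Base x -50 to 125, y -60 to 60; bed 47 high with the groove 5.5 wide, 35 deep, 88 long; fixed jaw at x -24 to -4 up to z 77.
- jaw (a joint): Steel sliding jaw, in m: 0 closed, 0.04 all the way back (clamp +x, end stop). Starts at 0 to 0.005, stays where left, needs 3 to 5 N. Closed, its two lips (|y| 27 to 41, z 95 to 103, reaching x -8 in the clamp frame) hook over the blade's shoulders beside the handle, so the scraper cannot be lifted until the jaw is back.
- jaw_knob (a point): Middle of the top of the jaw's upright wooden knob, 26 x 26, 40 tall, top 112 above the bench, on a post; 66 from the groove along clamp x when the jaw is at 0. Moves with the jaw.
- rack: Fixed tool rack: a shallow tray with two slotted pale wooden blocks, 130 wide, side by side at y +68 and -68. Origin: on the bench, mid-row; z up, y along the row, x roughly away from the robot. Tools go in down and away from the robot along (0.423, 0, -0.906), 25 degrees from vertical, blade width along y. Each block sits up to 10 off its nominal x either way (unknown; fixed): look or feel.
- mouth_left (a point): Nominal centre of the slot mouth of the rack's +y block (rack x -25, y 68, z 86). The true one is up to 10 to either side along rack x, same y and z. Slot 7 wide, 98 long (y), 60 deep, no chamfer; the flat face round it is square to the slot and reaches 30 to either side. Its floor is 32 above the bench; a scraper fully home stands on it with 20 of its blade showing.
- mouth_right (a point): The same for the -y block (rack x -25, y -68, z 86). The two blocks are shifted along x independently.
- parked_end (a point): End of the round dark handle of another tool, parked in the slot of one of the blocks (either one) and fixed there, standing out 127 from the face, raked 25 degrees. The scraper's slot is the one in the other block.
- jar: Bystander: amber glass jar with steel lid, 70 across, 85 tall; origin under its middle.
- blank: Bystander: pale wooden blank 80 x 130 x 35; origin under its middle.
- bits: Bystander: blue open plastic parts tray 90 x 130 x 45; origin under its middle.
There are look-alikes about, which are no part of the job. What is shaped like the scraper but purple or yellow is not meant.

How it is judged:
By the outcome, as a careful person would: the job done as asked, in the order asked, and still so for the second after the job is handed in, with the robot touching nothing.
It also fails if it takes over 58 s, if anything falls off the work surface, if the arm or the gripper's body presses on something with over 40 N, if the wrist force passes 120 N, or if a joint passes its speed limit or range.

ROBOT

A 6-joint arm with a two-finger parallel gripper is mounted at the origin on the work surface. World frame = base frame: x ahead of the robot, y to its left, z up, the work surface at z = 0. Lengths are in m, angles in rad, forces in N, time in s.
With the tool pointing down it reaches from about 0.35 to 0.975 m from the base axis. Payload 4.9 kg.
Tool frame: the origin (TCP) lies at the very end of the fingers, on their centre line; the grasp point (between the pads) lies ctrl.grip_point_offset behind it (ctrl.grip_point_offset is the distance from the TCP to the grasp point, in m); z points along the fingers, y is the direction in which the jaws open and shut (so a half turn about z gives the same grasp; the last joint's range is limited). The gripper opens to 85 mm and grips with 20 to 120 N. Pads are 22 mm wide; open, the fingers measure 114 mm over their backs; the gripper's body (76 mm by 85 mm) begins 54 mm behind the grasp point. The pads swing forward as they close: fully open they stand 13 mm farther back than shut.
Start: joints at [1.085, 0.053, 1.613, -0, 1.476, -0.119], TCP at [0.224, 0.583, 0.231] pointing down, gripper open.
Joint ranges: [-3.01, 3.01], [-1.01, 2.22], [0.06, 2.58], [-1.02, 4.17], [0.09, 2.62], [-3.14, 3.14]. Speed limits (rad/s): [2.57, 2.57, 3.14, 3.14, 3.14, 3.14].

INTERFACE

Orientations are given as a rotation vector (axis times angle).
In Python, from station import ctrl gives the robot as it stands. The module is installed in compiled form; this text tells all that it offers.
- The arm moves only by the shell command python3 -m creep 'ROWS' [FORCE]. ROWS is JSON, a list of rows, each a list of 5 numbers: the closure in counts, from 0 (fully open) to 255 (shut), then the shift along the tool's x, y, z in mm, then the turn about the tool's z in rad. A call has 1 to 12 rows; each row is the pose to reach, as a shift and turn from the pose commanded when the call began, along the tool's axes at that moment; what a row does not reach only later rows make up. A row lasts 1/12 s, in which the tool goes at most 41.7 mm and 7.16 degrees, less where a joint would pass 70% of its speed; a pose out of reach is approached as far as the arm can. A call with a gripper value outside its range is refused whole. The fingers move at their own pace and stop on an object; FORCE is the grip in N (left out, the last holds). Time passes only in rows, so rows that repeat a pose let the fingers close. It gives the time, the measured TCP pose, the force and the opening at its end, in the units of the state.
- ctrl.get_obs(): the state, without advancing time (a new reading comes with each control period).
- ctrl.get_image(name): name is "scene" or "top" or "wrist"; returns the picture (480x640x3 uint8, red, green, blue); there is no depth.
- ctrl.calibration(name): a dict with "fx", "fy", "cx", "cy" (pixels), "k1" (the pictures are not rectified: a ray, as slopes to the right and down, at radius r is drawn at 1 + k1 r^2 times it, then the intrinsics apply), "R" (3x3) and "t" (3): a world point X has camera coordinates R X + t. Camera axes: x right, y down, z forward; pixel columns grow to the right and rows downward; lengths in m; the calibration is good to about 2 mm. A picture is of the moment at which its call begins: read the wrist's pose just before it. calibration takes no time and is no camera call; for the wrist camera it gives the pose at the moment of the call.
- ctrl.finish_job(): hands the job in, once; it reports no verdict.
Trained networks look in the newest picture that a camera, given by its name, has taken for a name from the list of things; names that differ only in an ending like _2 or _b are one class to them, and where a whole thing is asked for, a point or a joint stands for the part that bears it (a point fixed in the world has none). Each returns a list of dicts, best first, with "conf" (0 to 1); they miss things now and then, are a little off and sometimes report something else, mostly with a low value. They report only what shows in the picture. A call takes as long as a camera call. They do not tell look-alikes from the thing itself.
- ctrl.boxes_of(camera, label): "rect" ([left, top, width, height] in pixels, round what is visible of it).
- ctrl.outline_of(camera, label): "mask" (480x640 bool, what is visible of it) and "rect" ([left, top, width, height] in pixels, round what is visible of it).
The state is a dict: "t": time; "q": joint angles; "dq": joint speeds; "effort": joint torques, N m; "tool_pos": TCP position; "tool_rot": TCP orientation; "contact_force": force on the tool from outside, world axes, zero at the start; "wrist_torque": the same for the moment, N m; "opening": finger opening in m.
Only numpy, scipy, OpenCV 4.12 (cv2) and the standard library are available. Lean on these libraries where they do the work, as an engineer would, in place of code of your own. Each camera call takes 0.05 s, during which the arm holds its last target. There are 200 camera calls.

## Working session

There is one attempt and no reset: what is moved stays moved. The work goes in short steps, Python scripts to look and compute and a shell command to move; the robot and the scene stay as the last step left them, time stands still between calls to the robot, and variables do not carry over. Pictures are saved under pics/ and viewed, about 8 in all and at most 12, crops included, and the job is handed in when it is done.

```bash
mkdir -p pics; cat > h.py <<'E'
import numpy as np, cv2
from scipy.spatial.transform import Rotation as Ro
from station import ctrl
def shot(cam,fn):
    im=ctrl.get_image(cam); cv2.imwrite('pics/'+fn,im[:,:,::-1]); return im
def proj(cam,X,c=None):
    c=c or ctrl.calibration(cam); p=np.atleast_2d(X)@np.array(c['R']).T+c['t']
    s=p[:,:2]/p[:,2:]; s=s*(1+c['k1']*(s**2).sum(1,keepdims=True))
    return s*[c['fx'],c['fy']]+[c['cx'],c['cy']]
def ray(cam,uv,c=None):
    c=c or ctrl.calibration(cam); d=(np.array(uv,float)-[c['cx'],c['cy']])/[c['fx'],c['fy']]
    s=d.copy()
    for _ in range(20): s=d/(1+c['k1']*(s**2).sum())
    R=np.array(c['R']); return -R.T@c['t'], R.T@np.array([*s,1])
def onz(cam,uv,z,c=None):
    o,d=ray(cam,uv,c); return o+d*(z-o[2])/d[2]
E
python3 - <<'E'
from h import *
o=ctrl.get_obs(); print({k:np.round(v,3) for k,v in o.items()}, ctrl.grip_point_offset)
a=shot('scene','scene0.png'); b=shot('top','top0.png')
for cam in('scene','top'):
    for l in ['scraper','clamp','jaw','jaw_knob','rack','mouth_left','mouth_right','parked_end','jar','blank','bits']:
        print(cam,l,[(np.round(x['rect']).tolist(),round(x['conf'],2)) for x in ctrl.boxes_of(cam,l)][:4])
print(Ro.from_rotvec(o['tool_rot']).as_matrix().round(3))
E
```

```text
{'t': np.float64(0.0), 'q': array([ 1.085,  0.053,  1.614, -0.   ,  1.476, -0.119]), 'dq': array([-0.002,  0.   , -0.001,  0.001,  0.001, -0.   ]), 'effort': array([ 1.0000e-03, -3.9369e+01, -3.7018e+01, -0.0000e+00,  7.0000e-03,
        0.0000e+00]), 'tool_pos': array([0.224, 0.583, 0.23 ]), 'tool_rot': array([-5.730e-01, -3.088e+00,  3.000e-03]), 'contact_force': array([-1.851, -0.151, -0.509]), 'wrist_torque': array([ 0.008, -0.018,  0.003]), 'opening': np.float64(0.085)} 0.0187
scene scraper [([284.0, 262.0, 42.0, 61.0], 0.97), ([172.0, 167.0, 47.0, 47.0], 0.85), ([261.0, 207.0, 20.0, 61.0], 0.74), ([176.0, 212.0, 44.0, 35.0], 0.58)]
scene clamp [([157.0, 228.0, 82.0, 96.0], 0.86), ([358.0, 208.0, 76.0, 118.0], 0.53)]
scene jaw [([163.0, 228.0, 63.0, 56.0], 0.96)]
scene jaw_knob [([359.0, 204.0, 75.0, 126.0], 0.49)]
scene rack [([351.0, 288.0, 163.0, 58.0], 0.79)]
scene mouth_left [([351.0, 287.0, 164.0, 57.0], 0.88)]
scene mouth_right [([348.0, 285.0, 166.0, 58.0], 0.79)]
scene parked_end [([358.0, 206.0, 79.0, 120.0], 0.65)]
scene jar [([233.0, 337.0, 44.0, 53.0], 0.98), ([155.
[... 175 characters left out ...]
([443.0, 264.0, 46.0, 14.0], 0.87), ([449.0, 330.0, 54.0, 24.0], 0.77), ([382.0, 257.0, 18.0, 45.0], 0.75)]
top clamp [([424.0, 206.0, 72.0, 98.0], 0.9)]
top jaw [([430.0, 227.0, 64.0, 44.0], 0.67)]
top jaw_knob [([432.0, 230.0, 62.0, 47.0], 0.87)]
top rack [([163.0, 182.0, 148.0, 68.0], 0.6)]
top mouth_left [([161.0, 185.0, 154.0, 63.0], 0.65)]
top mouth_right [([167.0, 184.0, 146.0, 55.0], 0.68)]
top parked_end [([235.0, 196.0, 66.0, 57.0], 0.63), ([422.0, 207.0, 76.0, 96.0], 0.45)]
top jar [([381.0, 130.0, 34.0, 43.0], 0.57)]
top blank [([298.0, 127.0, 67.0, 44.0], 0.86)]
top bits [([197.0, 131.0, 75.0, 54.0], 0.86)]
[[-0.933  0.359 -0.001]
 [ 0.359  0.933 -0.002]
 [ 0.    -0.002 -1.   ]]
```

View pics/scene0.png

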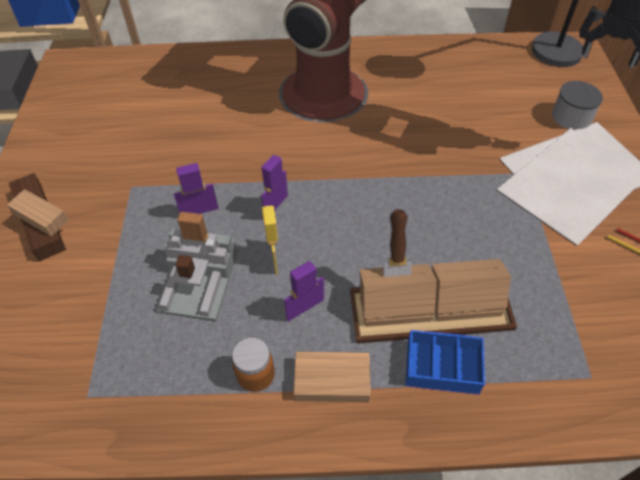

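View pics/top0.png

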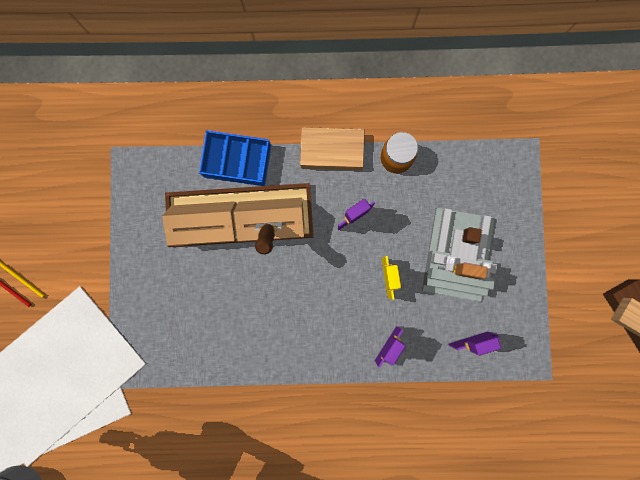

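The scraper in the clamp has the brown handle, at scene (193,227) and top (471,270). The purple ones (scene 195/190, 275/182, 304/290) and the yellow one (270/235) are look-alikes. The dark handle is parked in the -y block (top 265,238), so the empty slot is the +y block, with its mouth near top (200,228). Next I'll check enlarged crops.

```bash
python3 - <<'E'
from h import *
a=cv2.imread('pics/scene0.png'); b=cv2.imread('pics/top0.png')
def crop(im,x,y,w,h,W,H): return cv2.resize(im[y:y+h,x:x+w],(W,H),interpolation=cv2.INTER_CUBIC)
t=np.hstack([crop(b,420,200,80,105,400,525),crop(a,155,205,80,120,350,525)])
cv2.imwrite('pics/c1.png',t)
t=np.vstack([crop(b,155,175,160,80,640,320),crop(a,340,255,180,80,630,280)[:, :630] if 0 else crop(a,345,255,180,76,640,270)])
cv2.imwrite('pics/c2.png',t)
for cam in('scene','top'):
    c=ctrl.calibration(cam); print(cam, (-np.array(c['R']).T@c['t']).round(3), c['fx'],c['k1'])
E
```

```text
scene [ 1.202 -0.039  0.961] 575.288165771883 -0.06936843689921615
top [ 0.512 -0.002  1.099] 526.6838580935527 0.05241566502032067
```

View pics/c1.png

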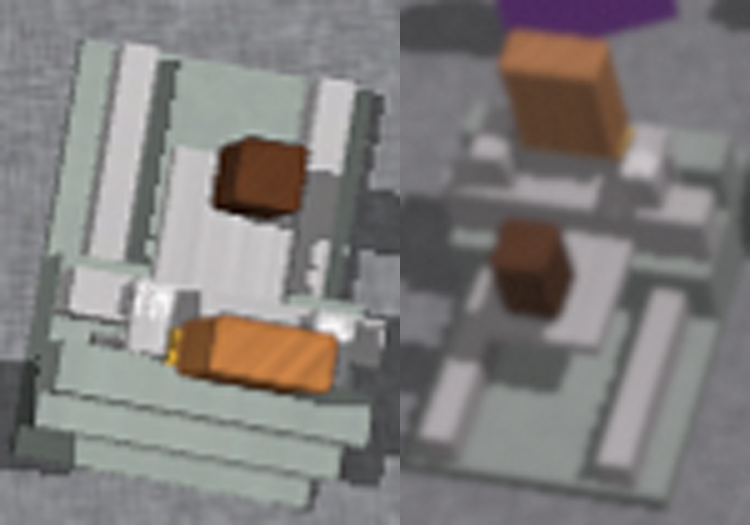

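View pics/c2.png

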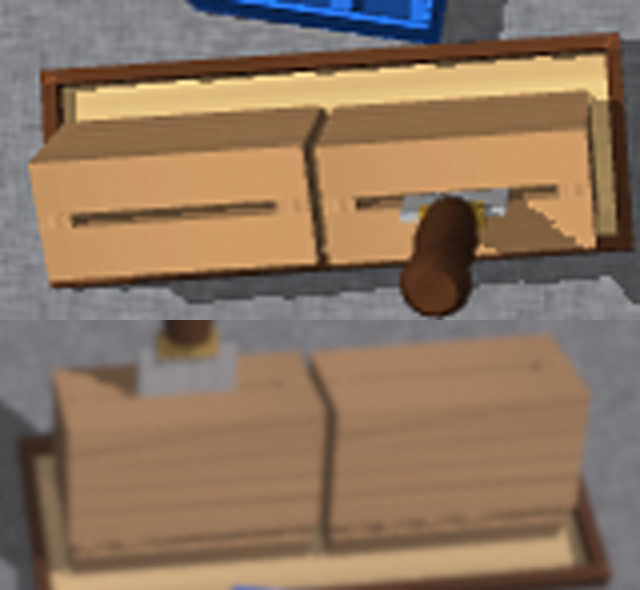

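Both crops agree: the brown scraper is in the clamp, with its handle top centre near c1 (272,355), i.e. top px (474.5,271). The knob is at c1 (273,172). The empty slot in the left block runs from c2 (72,220) to (275,206).

```bash
python3 - <<'E'
from h import *
T=lambda x,y:(420+x/5-.4,200+y/5-.4)
S=lambda x,y:(155+(x-400)*80/350-.4,205+y*120/525-.4)
for n,z,ps in [('handle',.153,[(213,317),(335,335),(332,392),(210,375)]),('knob',.112,[(250,139),(305,148),(300,210),(247,205)])]:
    P=np.array([onz('top',T(*p),z) for p in ps]); print(n,P.round(4).tolist(),P.mean(0).round(4))
for n,z,ps in [('handleS',.153,[(510,30),(607,38),(600,80),(503,68)]),('knobS',.112,[(505,222),(558,225),(572,262),(500,255)])]:
    P=np.array([onz('scene',S(*p),z) for p in ps]); print(n,P.round(4).tolist(),P.mean(0).round(4))
for p in [(80,38),(372,90),(300,507),(75,468),(40,420)]: print('base',onz('top',T(*p),.01).round(4),onz('top',T(*p),.04).round(4))
R=lambda x,y:(155+x/4-.4,175+y/4-.4)
for n,p in [('sl',(72,220)),('sr',(275,206)),('rl',(357,204)),('rr',(557,188))]: print(n,onz('top',R(*p),.086).round(4))
for n,p in [('traytl',(42,72)),('traytr',(618,36)),('traybr',(630,247))]: print(n,onz('top',R(*p),.012).round(4))
for n,p in [('fl',(30,162)),('fm',(305,142)),('bl',(50,285)),('bm',(325,265))]: print(n,[onz('top',R(*p),z).round(4).tolist() for z in(.0733,.0987)])
E
```

```text
handle [[0.5431, -0.2416, 0.153], [0.5358, -0.2845, 0.153], [0.5156, -0.2825, 0.153], [0.5224, -0.2397, 0.153]] [ 0.5292 -0.2621  0.153 ]
knob [[0.6108, -0.2685, 0.112], [0.607, -0.2887, 0.112], [0.5837, -0.2859, 0.112], [0.586, -0.2664, 0.112]] [ 0.5969 -0.2774  0.112 ]
handleS [[0.5195, -0.2829, 0.153], [0.5258, -0.2413, 0.153], [0.5482, -0.2422, 0.153], [0.54, -0.2835, 0.153]] [ 0.5334 -0.2625  0.153 ]
knobS [[0.5893, -0.2858, 0.112], [0.5918, -0.2633, 0.112], [0.6108, -0.2556, 0.112], [0.606, -0.286, 0.112]] [ 0.5995 -0.2727  0.112 ]
base [ 0.6646 -0.2277  0.01  ] [ 0.6604 -0.2215  0.04  ]
base [ 0.6402 -0.3468  0.01  ] [ 0.6367 -0.3373  0.04  ]
base [ 0.4695 -0.3099  0.01  ] [ 0.4707 -0.3014  0.04  ]
base [ 0.487  -0.2191  0.01  ] [ 0.4877 -0.2131  0.04  ]
base [ 0.5069 -0.2056  0.01  ] [ 0.507  -0.1999  0.04  ]
sl [0.6212 0.2959 0.086 ]
sr [0.626  0.1986 0.086 ]
rl [0.6261 0.1591 0.086 ]
rr [0.6319 0.0625 0.086 ]
traytl [0.7066 0.3331 0.012 ]
traytr [0.7197 0.0341 0.012 ]
traybr [0.6091 0.0299 0.012 ]
fl [[0.6514, 0.32, 0.0733], [0.6479, 0.312, 0.0987]]
fm [[0.6586, 0.1863, 0.0733], [0.655, 0.1816, 0.0987]]
bl [[0.591, 0.3102, 0.0733], [0.589, 0.3025, 0.0987]]
bm [[0.598, 0.177, 0.0733], [0.5958, 0.1726, 0.0987]]
```

Turning only about tool z leaves the tool pointing down. The plan is to grip the handle across its 44 mm width so it can hinge about the pads, then lean it 25° against the clamp's fixed jaw. First, go to the knob.

```bash
python3 -m creep '[[0,-100,-100,0,0],[0,-328,-333,0,0],[0,-328,-333,0,0],[0,-328,-333,0,0],[0,-328,-333,0,0],[0,-328,-333,0,0],[0,-328,-333,0,0],[0,-328,-333,0,0],[0,-328,-333,0,0],[0,-328,-333,0,0],[0,-328,-333,0,0],[0,-328,-333,0,0]]' 20
```

```text
t: 2.2
tool_pos: [0.4125, 0.1505, 0.2317]
tool_rot: [0.582, 3.085, -0.002]
contact_force: [-0.2, -0.2, -0.3]
opening: 0.0854
```

```bash
python3 -m creep '[[0,-329,-333,31,-0.183],[0,-329,-333,31,-0.183],[0,-329,-333,31,-0.183],[0,-329,-333,31,-0.183],[0,-329,-333,31,-0.183],[0,-329,-333,31,-0.183],[0,-329,-333,31,-0.183],[0,-329,-333,31,-0.183],[0,-329,-333,31,-0.183],[0,-329,-333,31,-0.183],[0,-329,-333,31,-0.183],[0,-329,-333,31,-0.183]]'
cat >> h.py <<'E'
def togo(P,yaw=None):
    o=ctrl.get_obs(); R=Ro.from_rotvec(o['tool_rot']).as_matrix(); r=R.T@(np.array(P)-o['tool_pos'])*1000
    y=np.degrees(np.arctan2(-R[0,1],R[1,1])); print('t',round(o['t'],2),'pos',o['tool_pos'].round(4),'yaw',y.round(2),'togo mm',r.round(1),'turn',None if yaw is None else round(-np.radians(yaw-y),3),'F',np.round(o['contact_force'],1),'open',round(o['opening'],4))
E
python3 - <<'E'
from h import *
togo([.598,-.2747,.2],-10.5)
shot('wrist','w1.png')
for l in ('scraper','jaw_knob','clamp'): print(l,[(np.round(x['rect']).tolist(),round(x['conf'],2)) for x in ctrl.boxes_of('wrist',l)][:3])
E
```

```text
t: 3.2
tool_pos: [0.5996, -0.2779, 0.1994]
tool_rot: [-0.293, -3.128, 0.002]
contact_force: [-0.0, -0.2, -1.0]
opening: 0.0854
t 3.2 pos [ 0.5996 -0.2779  0.1994] yaw -10.69 togo mm [ 2.1  2.8 -0.6] turn -0.003 F [-0.  -0.2 -1. ] open 0.0854
scraper [([524.0, 183.0, 114.0, 104.0], 0.92), ([466.0, 5.0, 154.0, 135.0], 0.81), ([274.0, 104.0, 95.0, 54.0], 0.75)]
jaw_knob [([237.0, 120.0, 175.0, 143.0], 0.88), ([275.0, 103.0, 94.0, 53.0], 0.17)]
clamp [([236.0, 67.0, 178.0, 207.0], 0.85)]
```

View pics/w1.png

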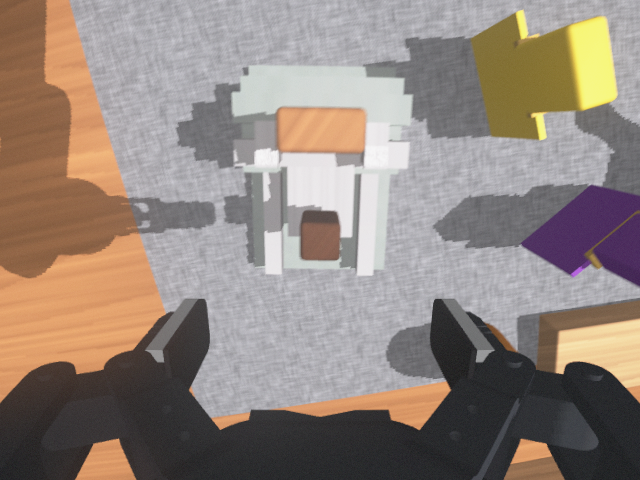

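The wrist view shows the clamp aligned with the tool. The handle top is at about (276–366, 107–153), and the knob top face is around (302–339, 211–235) with its front side below it.

```bash
python3 - <<'E'
from h import *
for n,z,ps in [('handle',.153,[(276,107),(366,109),(366,153),(278,153)]),('knob',.112,[(302,212),(339,212),(340,238),(301,237)])]:
    P=np.array([onz('wrist',p,z) for p in ps]); print(n,P.round(4).tolist(),P.mean(0).round(4))
for h in [(.598,-.2747,.112),(.598,-.2747,.10)]: print(proj('wrist',h))
P=np.array([onz('wrist',p,.112) for p in [(302,211),(339,211)]]);print(P)
E
```

```text
handle [[0.5155, -0.2785, 0.153], [0.5242, -0.2365, 0.153], [0.5447, -0.2396, 0.153], [0.5369, -0.282, 0.153]] [ 0.5303 -0.2592  0.153 ]
knob [[0.5765, -0.2797, 0.112], [0.5807, -0.2571, 0.112], [0.5974, -0.2593, 0.112], [0.5923, -0.2834, 0.112]] [ 0.5867 -0.2698  0.112 ]
[[316.17684268 243.12521372]]
[[316.30995288 237.83430261]]
[[ 0.57592596 -0.27952862  0.112     ]
 [ 0.5800811  -0.25696198  0.112     ]]
```

```bash
python3 -m creep '[[0,7,6,30,0],[0,7,6,70,0],[0,7,6,110,0],[0,7,6,120,0],[0,7,6,120,0],[255,7,6,120,0],[255,7,6,120,0],[255,7,6,120,0],[255,7,6,120,0],[255,7,6,120,0],[255,7,6,120,0],[255,7,6,120,0]]' 30
```

```text
t: 4.4
tool_pos: [0.5933, -0.2758, 0.0853]
tool_rot: [0.291, 3.123, -0.027]
contact_force: [-6.0, -21.5, 3.6]
opening: 0.0254
```

```bash
python3 -m creep '[[255,0,-5,0,0],[255,-8,-5,0,0],[255,-16,-5,0,0],[255,-24,-5,0,0],[255,-32,-5,0,0],[255,-38,-5,0,0],[255,-42,-5,0,0],[255,-44,-5,0,0],[255,-44,-5,0,0]]'
python3 -c "
from h import *; togo([.5933,-.2758,.0853])"
```

```text
t: 5.15
tool_pos: [0.6299, -0.2833, 0.0848]
tool_rot: [-0.29, -3.114, 0.008]
contact_force: [-28.9, -3.6, 21.3]
opening: 0.0256
t 5.15 pos [ 0.6299 -0.2833  0.0848] yaw -10.65 togo mm [37.3  0.6 -0. ] turn None F [-28.9  -3.6  21.3] open 0.0256
```

The jaw moved 37 mm and hit its stop with 29 N, consistent with it starting about 3 mm open. Now release and lift.

```bash
python3 -m creep '[[255,5,0,0,0],[0,5,0,0,0],[0,5,0,0,0],[0,5,0,0,0],[0,5,0,0,0],[0,5,0,-30,0],[0,5,0,-70,0],[0,5,0,-112,0],[0,50,0,-112,0],[0,50,0,-112,0],[0,50,0,-112,0]]'
python3 - <<'E'
from h import *
togo([.531,-.262,.2],-10.6)
shot('wrist','w2.png'); im=cv2.imread('pics/w2.png')
shot('top','t2.png'); t=cv2.imread('pics/t2.png')
cv2.imwrite('pics/c3.png',np.hstack([cv2.resize(im,(560,420)),cv2.resize(t[200:305,420:480],(240,420))]))
E
```

```text
t: 6.07
tool_pos: [0.585, -0.2698, 0.1926]
tool_rot: [0.288, 3.128, 0.0]
contact_force: [0.6, 1.1, -0.1]
opening: 0.085
t 6.07 pos [ 0.585  -0.2698  0.1926] yaw -10.53 togo mm [54.5 -2.2 -7.4] turn 0.001 F [ 0.6  1.1 -0.1] open 0.085
```

View pics/c3.png

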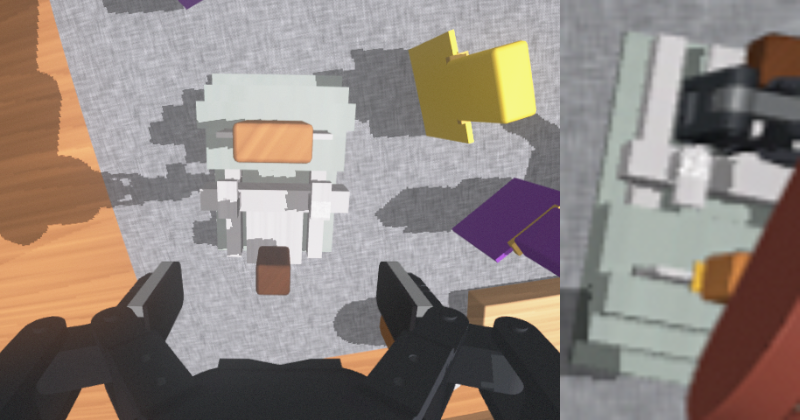

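```bash
python3 - <<'E'
from h import *
P=np.array([onz('wrist',np.array(p)/.875,.153) for p in [(233,122),(312,122),(312,163),(235,163)]]);c=P.mean(0); print(P.round(4).tolist(),c)
togo([.531,-.262,.108],-10.5); togo([c[0],c[1],.108])
E
```

```text
[[0.5172, -0.2822, 0.153], [0.5249, -0.2408, 0.153], [0.5466, -0.2442, 0.153], [0.5389, -0.2858, 0.153]] [ 0.53188727 -0.26325193  0.153     ]
t 6.17 pos [ 0.5863 -0.2703  0.192 ] yaw -10.51 togo mm [55.9 -1.9 84. ] turn -0.0 F [ 0.4  0.  -0.1] open 0.0849
t 6.17 pos [ 0.5863 -0.2703  0.192 ] yaw -10.51 togo mm [54.8 -3.  84. ] turn None F [ 0.4  0.  -0.1] open 0.0849
```

```bash
python3 -m creep '[[0,35,-2,0,0],[0,55,-2,0,0],[0,55,-2,20,0],[0,55,-2,50,0],[0,55,-2,75,0],[0,55,-2,84,0],[0,55,-2,84,0],[255,55,-2,84,0],[255,55,-2,84,0],[255,55,-2,84,0],[255,55,-2,84,0],[255,55,-2,84,0]]' 35
python3 -c "
from h import *; togo([.531,-.262,.108],-10.5)"
```

```text
t: 7.17
tool_pos: [0.5328, -0.2632, 0.1105]
tool_rot: [0.288, 3.125, -0.003]
contact_force: [-0.4, -0.3, 4.1]
opening: 0.0435
t 7.17 pos [ 0.5328 -0.2632  0.1105] yaw -10.53 togo mm [2.  0.9 2.5] turn -0.001 F [-0.4 -0.3  4.1] open 0.0435
```

```bash
python3 -m creep '[[255,0,0,-15,0],[255,0,0,-40,0],[255,0,0,-40,0],[255,8,0,-40,0],[255,16,0,-40,0],[255,24,0,-40,0],[255,32,0,-40,0],[255,40,0,-40,0],[255,46,0,-40,0],[255,46,0,-40,0]]' 35
python3 - <<'E'
from h import *
togo([.5328,-.2632,.1505],-10.5)
c=ctrl.calibration('wrist');shot('wrist','w3.png');im=cv2.imread('pics/w3.png')
shot('scene','s3.png');s=cv2.imread('pics/s3.png')
o=ctrl.get_obs();Rt=Ro.from_rotvec(o['tool_rot']).as_matrix();g=o['tool_pos']-.0187*Rt[:,2]
box=lambda y,x,z0,z1:[(a*x/2,b*y/2,z) for a in(-1,1) for b in(-1,1) for z in(z0,z1)]
for th,col in((0,(0,0,255)),(20,(0,255,255)),(25,(0,255,0))):
    Rs=Rt@np.diag([-1,1,-1])@Ro.from_euler('y',-th,degrees=True).as_matrix()
    pts=np.array([(0,-42,0),(0,42,0),(0,42,80),(0,22,84),(0,22,141),(0,-22,141),(0,-22,84),(0,-42,80)])/1000-[0,0,.117]
    W=g+pts@Rs.T
    for i,cam in((im,'wrist'),(s,'scene')): cv2.polylines(i,[np.round(proj(cam,W,c if cam=='wrist' else None)*8).astype(int)],True,col,1,cv2.LINE_AA,3)
cv2.imwrite('pics/c4.png',np.hstack([cv2.resize(im[0:420,100:500],(400,420)),cv2.resize(s[150:290,120:240],(360,420))]))
E
```

```text
t: 8.0
tool_pos: [0.4847, -0.2533, 0.1477]
tool_rot: [-0.289, -3.126, -0.002]
contact_force: [2.5, 1.0, -2.3]
opening: 0.044
t 8.0 pos [ 0.4847 -0.2533  0.1477] yaw -10.55 togo mm [-49.1  -0.9  -2.9] turn -0.001 F [ 2.5  1.  -2.3] open 0.044
```

View pics/c4.png

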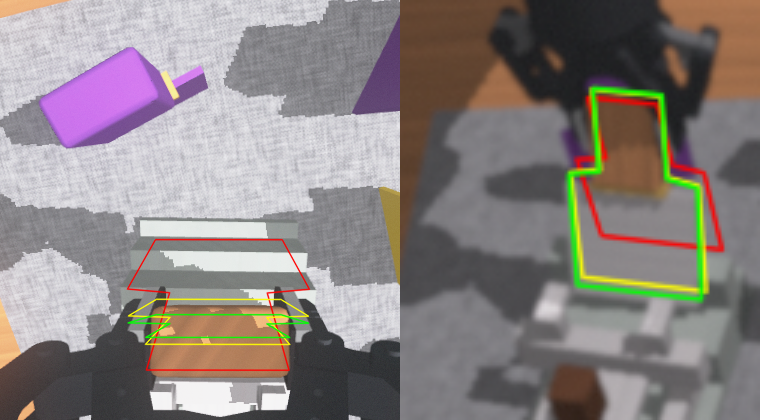

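The scraper has hinged to about 25–28°, and in the scene crop the blade matches the green/yellow outline. Lift it high enough to clear the parked handle, then carry it to the rack.

```bash
python3 -m creep '[[255,0,0,-15,0],[255,0,0,-45,0],[255,0,0,-80,0],[255,0,0,-120,0],[255,0,0,-160,0],[255,0,0,-175,0],[255,0,35,-175,0],[255,0,75,-175,0],[255,0,115,-175,0],[255,0,155,-175,0],[255,0,195,-175,0],[255,0,235,-175,0]]' 35
python3 -m creep '[[255,0,40,0,-0.05],[255,0,80,0,-0.11],[255,0,120,0,-0.17],[255,0,160,0,-0.231],[255,0,200,0,-0.231],[255,0,240,0,-0.231],[255,-3,272,0,-0.231],[255,-3,272,0,-0.231],[255,-3,272,0,-0.231]]'
python3 - <<'E'
from h import *
togo([.58,.245,.26],2.7)
shot('wrist','w4.png');print(proj('wrist',[[.6236,.2473,.086]]))
shot('top','t4.png')
E
```

```text
t: 9.1
tool_pos: [0.5282, -0.0212, 0.3212]
tool_rot: [-0.288, -3.124, 0.001]
contact_force: [1.2, 0.2, -2.2]
opening: 0.0439
t: 9.85
tool_pos: [0.581, 0.2451, 0.3203]
tool_rot: [0.079, -3.135, 0.004]
contact_force: [-0.5, 0.1, -3.0]
opening: 0.0437
t 9.85 pos [0.581  0.2451 0.3203] yaw 2.88 togo mm [ 0.6  0.1 60.3] turn 0.003 F [-0.5  0.1 -3. ] open 0.0437
[[320.38507469 241.80702219]]
```

View pics/w4.png

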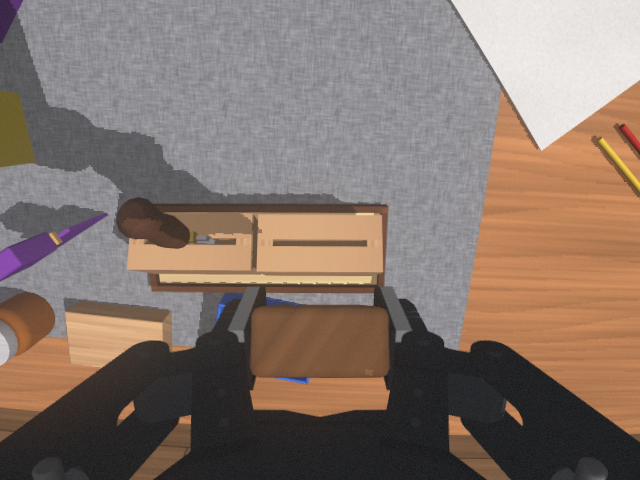

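The wrist view shows the empty slot from (273,243) to (367,243). My estimate projects to (320.4,241.8), which agrees within 1 px. The handle's end face is at (250–389, 306–377), so I'll fit the tilt from it.

```bash
cat >> h.py <<'E'
from scipy.optimize import least_squares
def fit(uv,gz0=.117):
    o=ctrl.get_obs();Rt=Ro.from_rotvec(o['tool_rot']).as_matrix();g=o['tool_pos']-.0187*Rt[:,2]
    def W(p,pts): return g+(np.array(pts)/1000-[p[1],p[2],p[3]])@(Rt@np.diag([-1,1,-1])@Ro.from_euler('y',-p[0],degrees=True).as_matrix()).T
    C=[(-11,-22,141),(-11,22,141),(11,22,141),(11,-22,141)]
    f=lambda p:np.r_[(proj('wrist',W(p,C))-uv).ravel()/2,p[1]/.002,p[2]/.002,(p[3]-gz0)/.002]
    r=least_squares(f,[25,0,0,gz0]); print('tilt,ox,oy,gz',r.x.round(4),'cost',r.cost.round(2)); return r.x,W(r.x,[(0,0,0)])[0]
E
python3 - <<'E'
from h import *
im=cv2.imread('pics/w4.png')
g=cv2.cvtColor(im,cv2.COLOR_BGR2HSV)
m=((g[...,0]<18)&(g[...,1]>100)&(g[...,2]>50)).astype(np.uint8);m[:300]=0;m[385:]=0;m[:,:240]=0;m[:,400:]=0
n,l,s,_=cv2.connectedComponentsWithStats(m);k=1+s[1:,4].argmax();print(s[k])
q=cv2.approxPolyDP(max(cv2.findContours((l==k).astype(np.uint8),0,2)[0],key=cv2.contourArea),6,True)[:,0];print(q.tolist())
for uv in ([(250,306),(388,306),(389,377),(251,377)],):
    p,tip=fit(np.array(uv,float)); print('tip',tip.round(4))
print('slot',onz('wrist',(320,243),.086).round(4),[onz('wrist',(u,243),.086).round(4).tolist() for u in(273,367)])
E
```

```text
[  250   305   140    80 10633]
[[253, 310], [254, 384], [305, 384], [273, 375], [309, 376], [308, 384], [385, 384], [384, 309]]
tilt,ox,oy,gz [ 1.93746e+01 -1.00000e-04 -7.00000e-04  1.19900e-01] cost 2.24
tip [0.6208 0.2457 0.2269]
slot [0.6256 0.2463 0.086 ] [[0.628, 0.1974, 0.086], [0.6231, 0.2953, 0.086]]
```

```bash
python3 - <<'E'
from h import *
o=ctrl.get_obs();Rt=Ro.from_rotvec(o['tool_rot']).as_matrix();g=o['tool_pos']-.0187*Rt[:,2]
for th in(15,20,25,28):
  for gz in (.117,.120):
    Rs=Rt@np.diag([-1,1,-1])@Ro.from_euler('y',-th,degrees=True).as_matrix()
    print(th,gz,proj('wrist',g+(np.array([(-11,-22,141),(-11,22,141),(11,22,141),(11,-22,141),(-11,-22,83),(-11,22,83)])/1000-[0,0,gz])@Rs.T).round(0).astype(int).tolist())
c=ctrl.calibration('wrist');print((Rt.T@(-np.array(c['R']).T@c['t']-o['tool_pos'])).round(3),(np.array(c['R'])@Rt).round(3).tolist())
# tip appearance in scene
s=shot('scene','s4.png');
for th in(15,20,25,28):
    Rs=Rt@np.diag([-1,1,-1])@Ro.from_euler('y',-th,degrees=True).as_matrix()
    for cam in('scene','top'): print(cam,th,proj(cam,g+(np.array([(0,-42,0),(0,42,0),(0,42,80),(0,-42,80)])/1000-[0,0,.117])@Rs.T).round(1).tolist())
cv2.imwrite('pics/c5.png',np.hstack([cv2.resize(cv2.imread('pics/s4.png')[140:290,380:500],(400,500),interpolation=2),cv2.resize(cv2.imread('pics/t4.png')[170:270,150:230],(400,500),interpolation=2)]))
E
```

```text
15 0.117 [[245, 313], [390, 314], [389, 384], [245, 384], [270, 285], [366, 285]]
15 0.12 [[247, 311], [388, 312], [387, 381], [247, 380], [270, 284], [365, 284]]
20 0.117 [[245, 306], [389, 306], [389, 379], [245, 378], [270, 291], [366, 292]]
20 0.12 [[247, 305], [387, 305], [388, 376], [247, 376], [271, 291], [365, 291]]
25 0.117 [[246, 299], [388, 299], [390, 373], [244, 372], [270, 298], [366, 298]]
25 0.12 [[248, 299], [387, 299], [388, 371], [246, 370], [271, 298], [365, 298]]
28 0.117 [[246, 295], [388, 295], [390, 369], [244, 368], [270, 302], [366, 302]]
28 0.12 [[248, 295], [386, 296], [388, 367], [246, 367], [271, 302], [365, 302]]
[ 0.071  0.001 -0.143] [[0.002, 1.0, 0.0], [-0.961, 0.002, -0.278], [-0.278, 0.001, 0.961]]
scene 15 [[459.6, 216.3], [509.2, 212.9], [517.9, 171.5], [465.7, 174.8]]
top 15 [[204.1, 224.6], [153.1, 228.0], [136.5, 236.2], [192.6, 232.4]]
scene 20 [[461.3, 219.8], [511.3, 216.3], [518.6, 172.5], [466.3, 175.8]]
top 20 [[203.4, 218.6], [152.3, 222.0], [136.2, 234.1], [192.4, 230.3]]
scene 25 [[463.0, 222.8], [513.5, 219.2], [519.4, 173.3], [466.9, 176.7]]
top 25 [[202.5, 212.6], [151.2, 216.0], [135.8, 232.0], [192.0, 228.3]]
scene 28 [[464.1, 224.4], [514.9, 220.8], [519.8, 173.8], [467.2, 177.1]]
top 28 [[201.9, 209.1], [150.5, 212.5], [135.6, 230.8], [191.8, 227.0]]
```

View pics/c5.png

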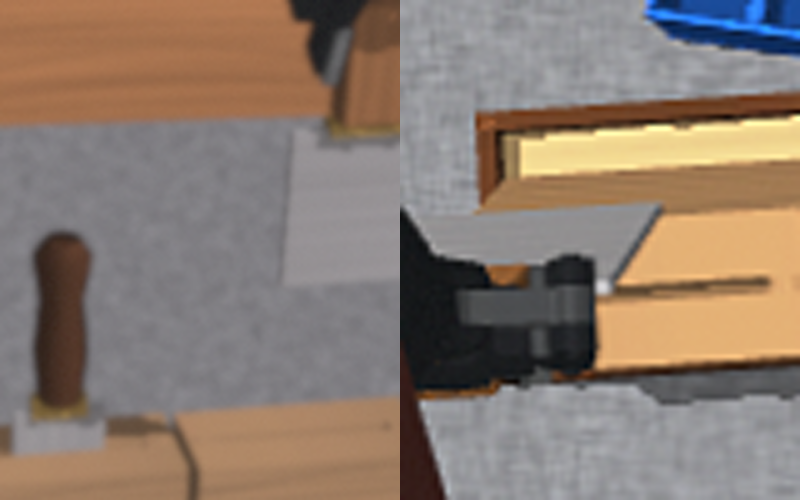

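The tip corner in the top crop (202,210) and the scene crop (464.6,225) both put the tip at about 27°, while the handle end face suggests less. I'll trust the tip, hover near the mouth on the robot side, and feel for the slot.

```bash
python3 -m creep '[[255,0,0,30,0],[255,6,0,65,0],[255,12,0,100,0],[255,17,0,130,0],[255,17,0,141,0],[255,17,0,141,0],[255,17,0,141,0]]' 35
python3 - <<'E'
from h import *
togo([.564,.2448,.179],2.7)
shot('top','t5.png');shot('scene','s5.png')
o=ctrl.get_obs();Rt=Ro.from_rotvec(o['tool_rot']).as_matrix();g=o['tool_pos']-.0187*Rt[:,2]
for th in(20,25,28):
    Rs=Rt@np.diag([-1,1,-1])@Ro.from_euler('y',-th,degrees=True).as_matrix()
    for cam in('scene','top'): print(cam,th,proj(cam,g+(np.array([(0,-42,0),(0,42,0)])/1000-[0,0,.117])@Rs.T).round(1).tolist())
print('slot',proj('top',[[.6236+.0024,.2473-.049,.086]]))
cv2.imwrite('pics/c6.png',np.hstack([cv2.resize(cv2.imread('pics/s5.png')[225:325,410:530],(400,333),interpolation=2),cv2.resize(cv2.imread('pics/t5.png')[190:256,160:240],(400,333),interpolation=2)]))
E
```

```text
t: 10.58
tool_pos: [0.5655, 0.2424, 0.1831]
tool_rot: [-0.072, 3.14, -0.0]
contact_force: [0.8, 0.4, -1.8]
opening: 0.0437
t 10.58 pos [0.5655 0.2424 0.1831] yaw 2.64 togo mm [1.4 2.5 4.1] turn -0.001 F [ 0.8  0.4 -1.8] open 0.0437
scene 20 [[446.3, 260.4], [491.0, 257.0]]
top 20 [[220.1, 234.3], [175.9, 237.2]]
scene 25 [[447.8, 263.4], [492.8, 259.9]]
top 25 [[219.4, 229.2], [175.1, 232.1]]
scene 28 [[448.6, 265.0], [493.9, 261.5]]
top 28 [[219.0, 226.2], [174.5, 229.1]]
slot [[223.51030862 226.07785683]]
```

View pics/c6.png

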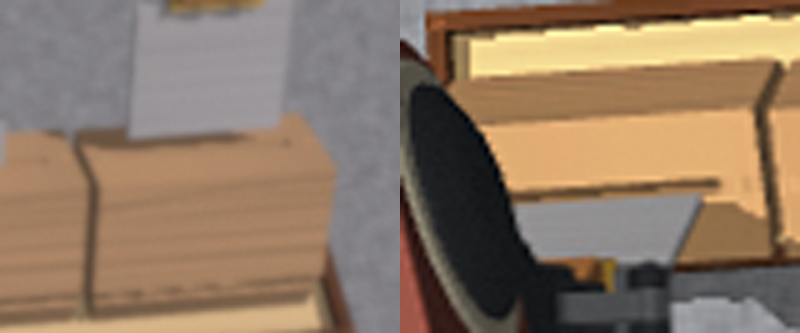

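```bash
python3 -m creep '[[255,-1,2,3,0],[255,-2,2,5,0],[255,-3,2,7,0],[255,-4,2,9,0],[255,-4.4,2,10,0],[255,-4.4,2,10,0]]' 35
python3 -c "
from h import *; togo([.6159,.2449,.0962])"
```

```text
t: 11.18
tool_pos: [0.5694, 0.2453, 0.172]
tool_rot: [-0.074, 3.141, -0.0]
contact_force: [1.1, 0.9, -2.2]
opening: 0.0434
t 11.18 pos [0.5694 0.2453 0.172 ] yaw 2.71 togo mm [-46.4  -2.6  75.8] turn None F [ 1.1  0.9 -2.2] open 0.0434
```

```bash
python3 -m creep '[[255,-0.4,0,0.9,0],[255,-0.8,0,1.8,0],[255,-1.2,0,2.7,0],[255,-1.2,0,2.7,0]]' 35
python3 -c "
from h import *; togo([.6159,.2449,.0962])"
```

```text
t: 11.52
tool_pos: [0.5706, 0.2453, 0.1695]
tool_rot: [-0.074, 3.14, 0.0]
contact_force: [1.4, 0.8, -3.3]
opening: 0.0437
t 11.52 pos [0.5706 0.2453 0.1695] yaw 2.71 togo mm [-45.2  -2.6  73.3] turn None F [ 1.4  0.8 -3.3] open 0.0437
```

```bash
python3 -m creep '[[255,-0.4,0,0.9,0],[255,-0.8,0,1.8,0],[255,-1.2,0,2.7,0],[255,-1.2,0,2.7,0]]' 35
python3 -c "
from h import *; togo([.6159,.2449,.0962])"
```

```text
t: 11.85
tool_pos: [0.5718, 0.2454, 0.1668]
tool_rot: [-0.074, 3.14, 0.0]
contact_force: [1.0, 0.2, -2.5]
opening: 0.0434
t 11.85 pos [0.5718 0.2454 0.1668] yaw 2.71 togo mm [-43.9  -2.6  70.6] turn None F [ 1.   0.2 -2.5] open 0.0434
```

```bash
python3 -m creep '[[255,-0.4,0,0.9,0],[255,-0.8,0,1.8,0],[255,-1.2,0,2.7,0],[255,-1.7,0,3.6,0],[255,-2.1,0,4.5,0],[255,-2.1,0,4.5,0]]' 35
python3 -c "
from h import *; togo([.6159,.2449,.0962])"
```

```text
t: 12.35
tool_pos: [0.574, 0.2455, 0.1622]
tool_rot: [-0.074, 3.14, -0.0]
contact_force: [1.9, 0.4, -3.1]
opening: 0.0437
t 12.35 pos [0.574  0.2455 0.1622] yaw 2.7 togo mm [-41.8  -2.5  66.1] turn None F [ 1.9  0.4 -3.1] open 0.0437
```

```bash
python3 -m creep '[[255,-0.8,0,1.8,0],[255,-1.7,0,3.6,0],[255,-2.5,0,5.4,0],[255,-3.4,0,7.2,0],[255,-4.2,0,9,0],[255,-5,0,10.9,0],[255,-5,0,10.9,0]]' 35
python3 - <<'E'
from h import *; togo([.6159,.2449,.0962])
shot('top','t6.png');shot('scene','s6.png')
cv2.imwrite('pics/c7.png',np.hstack([cv2.resize(cv2.imread('pics/s6.png')[225:325,410:530],(400,333),interpolation=2),cv2.resize(cv2.imread('pics/t6.png')[190:256,160:240],(400,333),interpolation=2)]))
E
```

```text
t: 12.93
tool_pos: [0.5791, 0.2457, 0.1512]
tool_rot: [-0.074, 3.14, -0.0]
contact_force: [2.1, 0.8, -2.8]
opening: 0.0434
t 12.93 pos [0.5791 0.2457 0.1512] yaw 2.71 togo mm [-36.6  -2.5  55. ] turn None F [ 2.1  0.8 -2.8] open 0.0434
```

View pics/c7.png

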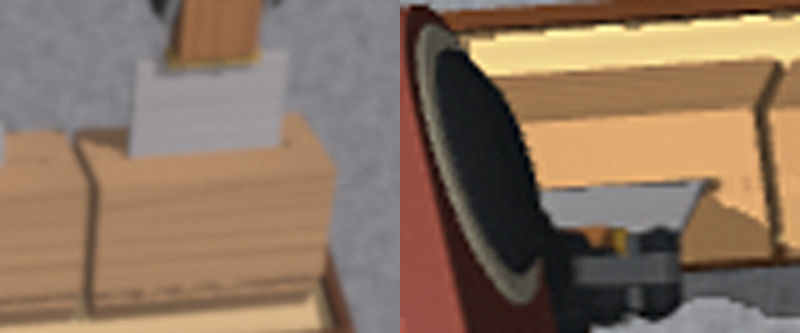

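The blade is in the slot: in the top crop its visible edge lies along the slot line, crop (550–712, 184). Continue pushing it in.

```bash
python3 -m creep '[[255,-1,0,2.2,0],[255,-2.1,0,4.5,0],[255,-3.1,0,6.7,0],[255,-4.2,0,9,0],[255,-5.2,0,11.2,0],[255,-6.3,0,13.5,0],[255,-7.6,0,16.3,0],[255,-7.6,0,16.3,0]]' 35
python3 -c "
from h import *; togo([.6159,.2449,.0962])"
```

```text
t: 13.7
tool_pos: [0.5869, 0.2461, 0.1348]
tool_rot: [-0.074, 3.14, 0.0]
contact_force: [3.6, 0.8, -3.0]
opening: 0.0433
t 13.7 pos [0.5869 0.2461 0.1348] yaw 2.71 togo mm [-28.9  -2.6  38.6] turn None F [ 3.6  0.8 -3. ] open 0.0433
```

```bash
python3 -m creep '[[255,-1,0,2.2,0],[255,-2.1,0,4.5,0],[255,-3.1,0,6.7,0],[255,-4.2,0,9,0],[255,-5.2,0,11.2,0],[255,-6,0,13,0],[255,-6.4,0,14,0],[255,-6.4,0,14,0]]' 45
python3 -c "
from h import *; togo([.6159,.2449,.0962])"
```

```text
t: 14.37
tool_pos: [0.5934, 0.2464, 0.1213]
tool_rot: [-0.074, 3.139, 0.0]
contact_force: [5.3, 0.7, 0.7]
opening: 0.0438
t 14.37 pos [0.5934 0.2464 0.1213] yaw 2.71 togo mm [-22.4  -2.6  25.2] turn None F [5.3 0.7 0.7] open 0.0438
```

```bash
python3 -m creep '[[255,-0.4,0,0.9,0],[255,-0.8,0,1.8,0],[255,-1.2,0,2.7,0],[255,-1.6,0,3.6,0],[255,-2,0,4.5,0],[255,-2,0,4.5,0]]' 45
python3 -c "
from h import *; togo([.6159,.2449,.0962])"
```

```text
t: 14.87
tool_pos: [0.5948, 0.2465, 0.1186]
tool_rot: [0.074, -3.14, 0.0]
contact_force: [-1.0, -1.0, 10.5]
opening: 0.0435
t 14.87 pos [0.5948 0.2465 0.1186] yaw 2.7 togo mm [-21.   -2.6  22.4] turn None F [-1.  -1.  10.5] open 0.0435
```

```bash
python3 -m creep '[[255,-0.8,0,1.8,0],[255,-1.7,0,3.6,0],[255,-1.7,0,3.6,0]]' 60
python3 -c "
from h import *; togo([.6159,.2449,.0962])"
```

```text
t: 15.12
tool_pos: [0.5956, 0.2467, 0.119]
tool_rot: [0.074, -3.137, 0.001]
contact_force: [-14.0, -4.9, 28.2]
opening: 0.0435
t 15.12 pos [0.5956 0.2467 0.119 ] yaw 2.7 togo mm [-20.3  -2.7  22.7] turn None F [-14.   -4.9  28.2] open 0.0435
```

It is solidly bottomed: about 31 N along the axis with no further motion, at the predicted height. Release and back off.

```bash
python3 -m creep '[[255,2,0,-5,0],[0,2,0,-5,0],[0,2,0,-5,0],[0,2,0,-5,0],[0,2,0,-5,0],[0,2,0,-25,0],[0,2,0,-60,0],[0,2,0,-100,0],[0,2,0,-140,0],[0,2,0,-180,0],[0,2,0,-190,0],[0,2,0,-190,0]]'
python3 - <<'E'
from h import *; togo([.58,.245,.31],2.7)
shot('wrist','w8.png');shot('scene','s8.png')
# model of home scraper
a=np.radians(2.7);rx=np.array([np.cos(a),np.sin(a),0]);ry=np.array([-np.sin(a),np.cos(a),0])
d=.423*rx-.906*np.array([0,0,1]);m=np.array([.6246,.2468,.086]);tip=m+.06*d;xa=np.cross(ry,-d)
w=cv2.imread('pics/w8.png');s=cv2.imread('pics/s8.png')
for i,cam in((w,'wrist'),(s,'scene')):
    for off in(-.011,.011):
        P=np.array([tip-d*z+ry*y+xa*(off if z>.083 else 0) for y,z in [(-.042,.06),(.042,.06),(.042,.08),(.022,.084),(.022,.141),(-.022,.141),(-.022,.084),(-.042,.08)]])
        cv2.polylines(i,[np.round(proj(cam,P)*8).astype(int)],True,(0,255,0),1,cv2.LINE_AA,3)
cv2.imwrite('pics/c8.png',np.hstack([cv2.resize(w[130:350,120:420],(450,330)),cv2.resize(s[200:332,400:540],(350,330),interpolation=2)]))
s=cv2.imread('pics/s8.png'); t=cv2.resize(s[180:410,130:530],(800,460))
cv2.imwrite('pics/c8.png',np.vstack([cv2.copyMakeBorder(cv2.resize(cv2.imread('pics/c8.png'),(500,206)),0,0,0,300,0),t[:390]]))
E
```

```text
t: 16.12
tool_pos: [0.5961, 0.247, 0.3084]
tool_rot: [-0.074, 3.133, 0.003]
contact_force: [0.3, -1.0, -0.7]
opening: 0.0858
t 16.12 pos [0.5961 0.247  0.3084] yaw 2.71 togo mm [16.1 -1.3 -1.7] turn 0.0 F [ 0.3 -1.  -0.7] open 0.0858
```

View pics/c8.png

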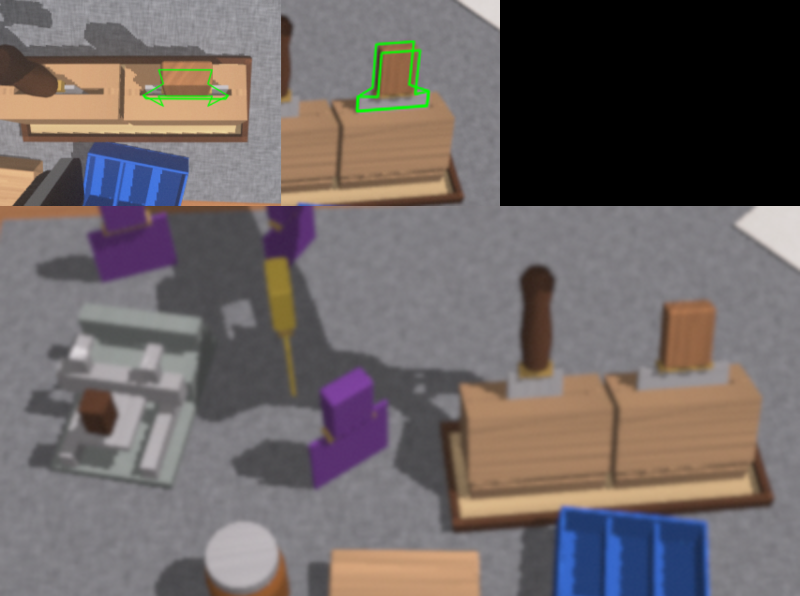

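The job looks right: the scene outline of a fully home scraper matches, the jaw is back, and the bystanders are in place. The top strip's wrist overlay was drawn while the arm was still settling. For certainty, I'll give the handle end a push with closed fingers.

```bash
python3 -m creep '[[255,6,-2,0,0],[255,6,-2,0,0],[255,6,-2,0,0],[255,6,-2,0,0],[255,6,-2,30,0],[255,6,-2,65,0],[255,6,-2,100,0],[255,6,-2,125,0],[255,6,-2,136,0],[255,6,-2,138,0],[255,6,-2,138,0]]' 30
python3 -c "
from h import *; togo([.5904,.245,.164])"
```

```text
t: 17.13
tool_pos: [0.5886, 0.2442, 0.1649]
tool_rot: [0.074, -3.14, 0.0]
contact_force: [-0.3, -0.4, 0.0]
opening: 0.0001
t 17.13 pos [0.5886 0.2442 0.1649] yaw 2.7 togo mm [-1.9  0.7  0.9] turn None F [-0.3 -0.4  0. ] open 0.0001
```

```bash
python3 -m creep '[[255,-0.4,0,1.5,0],[255,-0.8,0,3,0],[255,-1.2,0,4.5,0],[255,-1.6,0,6,0],[255,-2,0,7.5,0],[255,-2,0,7.5,0]]' 30
python3 -c "
from h import *; togo([.5904,.245,.164])"
```

```text
t: 17.63
tool_pos: [0.5921, 0.2447, 0.1631]
tool_rot: [-0.074, 3.136, 0.001]
contact_force: [-6.2, -2.8, 14.7]
opening: -0.0001
t 17.63 pos [0.5921 0.2447 0.1631] yaw 2.71 togo mm [ 1.7  0.3 -0.9] turn None F [-6.2 -2.8 14.7] open -0.0001
```

```bash
python3 -m creep '[[255,-0.5,0,1.5,0],[255,-0.9,0,3,0],[255,-0.9,0,3,0]]' 30
python3 -m creep '[[255,1,0,-10,0],[255,1,0,-40,0],[255,1,0,-80,0],[255,1,0,-120,0],[255,1,0,-140,0],[255,40,0,-140,0],[255,80,0,-140,0],[255,80,0,-140,0],[255,80,0,-140,0]]'
python3 - <<'E'
from h import *; togo([.5,.245,.3])
a=shot('scene','s9.png');b=shot('top','t9.png')
s0=cv2.imread('pics/scene0.png');s=a[:,:,::-1]
d=cv2.absdiff(s0,np.ascontiguousarray(s)).max(2)
for n,(x,y,w,h) in {'jar':(233,337,44,53),'blank':(292,350,77,55),'bits':(405,327,80,66)}.items(): print(n,'changed px',int((d[y:y+h,x:x+w]>40).sum()),'of',w*h)
a_=np.radians(2.7);rx=np.array([np.cos(a_),np.sin(a_),0]);ry=np.array([-np.sin(a_),np.cos(a_),0]);dd=.423*rx-.906*np.array([0,0,1])
m=np.array([.6246,.2468,.086]);print('expected top end',proj('scene',np.array([m-dd*.081+ry*y+np.cross(ry,-dd)*x for y in(-.022,.022) for x in(-.011,.011)])).round(1).tolist())
print('net',[(x['rect'],round(x['conf'],2)) for x in ctrl.boxes_of('scene','scraper')][:5])
P=onz('scene',[130+97/2,180+(392-206)/2],.112);print('knob now',P.round(4))
E
```

```text
t: 17.88
tool_pos: [0.5941, 0.245, 0.1635]
tool_rot: [-0.074, 3.133, 0.002]
contact_force: [-9.7, -3.7, 23.7]
opening: 0.0
t: 18.63
tool_pos: [0.51, 0.2406, 0.2947]
tool_rot: [-0.076, 3.14, 0.0]
contact_force: [0.3, 0.6, 0.1]
opening: -0.0001
t 18.63 pos [0.51   0.2406 0.2947] yaw 2.76 togo mm [ 9.8  4.9 -5.3] turn None F [0.3 0.6 0.1] open -0.0001
jar changed px 0 of 2332
blank changed px 0 of 4235
bits changed px 0 of 5280
expected top end [[460.2, 227.8], [463.7, 233.5], [484.3, 226.1], [488.3, 231.7]]
net [([172.7, 166.0, 46.7, 49.2], 0.88), ([284.2, 264.9, 40.7, 56.7], 0.87), ([259.5, 205.3, 19.1, 69.0], 0.83), ([262.2, 154.1, 29.8, 56.2], 0.7), ([446.0, 226.1, 49.4, 46.7], 0.68)]
knob now [ 0.6281 -0.2817  0.112 ]
```

Before handing in, one numeric check of the jaw travel: compare the knob before and after in both fixed cameras.

```bash
python3 - <<'E'
from h import *
def knob(fn,roi):
    im=cv2.imread('pics/'+fn);x,y,w,h=roi;h_=cv2.cvtColor(im[y:y+h,x:x+w],cv2.COLOR_BGR2HSV)
    m=((h_[...,0]<14)&(h_[...,1]>110)&(h_[...,2]<120)&(h_[...,2]>20)).astype(np.uint8)
    n,l,s,c=cv2.connectedComponentsWithStats(m);k=1+s[1:,4].argmax();return s[k,:4]+[x,y,0,0],c[k]+[x,y],s[k,4]
for cam,a,b,r0,r1 in [('top','top0.png','t9.png',(455,222,35,24),(450,205,45,45)),('scene','scene0.png','s9.png',(168,248,35,35),(160,255,40,50))]:
    A=knob(a,r0);B=knob(b,r1);print(cam,A,B)
    P,Q=[onz(cam,k[1],.10) for k in(A,B)];print('travel',np.linalg.norm(Q-P).round(4),P.round(4),Q.round(4))
E
```

```text
top (array([463, 228,  18,  16]), array([471.63445378, 235.23529412]), np.int32(238)) (array([466, 209,  19,  16]), array([474.72357724, 216.41869919]), np.int32(246))
travel 0.0365 [ 0.597  -0.2749  0.1   ] [ 0.6327 -0.2822  0.1   ]
scene (array([177, 256,  16,  21]), array([184.80717489, 265.13901345]), np.int32(223)) (array([171, 273,  16,  20]), array([178.43277311, 281.78571429]), np.int32(238))
travel 0.0366 [ 0.6032 -0.2754  0.1   ] [ 0.639  -0.2832  0.1   ]
```

Travel reads 36.5 mm in both cameras, against a 35–40 mm expectation depending on where the jaw started. There's time to spare, so I'll push once more against the stop to be sure it is fully back.

```bash
python3 -m creep '[[255,-5,-40,0,0],[255,-10,-80,0,0],[255,-15,-120,0,0],[255,-20,-160,0,0.05],[255,-25,-200,0,0.1],[255,-30,-240,0,0.15],[255,-35,-280,0,0.2],[255,-40,-320,0,0.231],[255,-45,-360,0,0.231],[255,-50,-400,0,0.231],[255,-55,-440,0,0.231],[255,-60,-480,0,0.231]]' 30
python3 -m creep '[[255,0,-39,0,0],[255,0,-39,0,0],[255,0,-39,0,0]]'
python3 -c "
from h import *; togo([.600,-.275,.095],-10.5)"
```

```text
t: 19.78
tool_pos: [0.5951, -0.2393, 0.2947]
tool_rot: [0.29, 3.127, -0.0]
contact_force: [0.4, 0.0, -0.1]
opening: -0.0
t: 20.03
tool_pos: [0.5872, -0.2774, 0.294]
tool_rot: [-0.295, -3.127, -0.001]
contact_force: [0.8, 0.6, 0.3]
opening: -0.0001
t 20.03 pos [ 0.5872 -0.2774  0.294 ] yaw -10.76 togo mm [-12.3   4.6 199. ] turn -0.005 F [0.8 0.6 0.3] open -0.0001
```

```bash
python3 -m creep '[[255,-12,4,30,0],[255,-12,4,70,0],[255,-12,4,110,0],[255,-12,4,150,0],[255,-12,4,185,0],[255,-12,4,197,0],[255,-12,4,197,0],[255,-16,4,197,0],[255,-20,4,197,0],[255,-24,4,197,0],[255,-26,4,197,0],[255,-26,4,197,0]]'
python3 -c "
from h import *; togo([.600,-.275,.095],-10.5)"
```

```text
t: 21.03
tool_pos: [0.6126, -0.2758, 0.1014]
tool_rot: [-0.287, -3.124, 0.001]
contact_force: [-11.9, 2.9, 9.9]
opening: 0.0002
t 21.03 pos [ 0.6126 -0.2758  0.1014] yaw -10.51 togo mm [12.5 -1.5  6.4] turn -0.0 F [-11.9   2.9   9.9] open 0.0002
```

```bash
python3 -m creep '[[255,-2,0,0,0],[255,-3,0,0,0],[255,-3,0,0,0]]'
python3 -m creep '[[255,8,0,0,0],[255,8,0,-20,0],[255,8,0,-60,0],[255,8,0,-100,0],[255,8,0,-140,0],[255,8,0,-160,0],[255,8,0,-160,0],[255,8,0,-160,0]]'
python3 - <<'E'
from h import *; togo([.6,-.275,.25])
a=shot('scene','s10.png')[:,:,::-1];d=cv2.absdiff(cv2.imread('pics/s9.png'),np.ascontiguousarray(a)).max(2)
for n,(x,y,w,h) in {'rack+scraper':(446,226,49,60),'jar':(233,337,44,53),'blank':(292,350,77,55),'bits':(405,327,80,66),'knob':(165,270,25,26)}.items(): print(n,int((d[y:y+h,x:x+w]>40).sum()))
E
```

```text
t: 21.28
tool_pos: [0.6127, -0.2758, 0.1014]
tool_rot: [-0.287, -3.117, -0.001]
contact_force: [-22.2, 5.0, 16.3]
opening: 0.0
t: 21.95
tool_pos: [0.6101, -0.2752, 0.2628]
tool_rot: [0.287, 3.121, -0.005]
contact_force: [0.6, 0.1, -0.6]
opening: -0.0002
t 21.95 pos [ 0.6101 -0.2752  0.2628] yaw -10.53 togo mm [10.1 -1.6 12.7] turn None F [ 0.6  0.1 -0.6] open -0.0002
rack+scraper 0
jar 0
blank 0
bits 0
knob 0
```

The knob didn't move at 22 N, well above the jaw's 3–5 N, so it is against its stop. Nothing else in the checked areas changed. Handing in.

```bash
python3 -c "
from h import *; print(ctrl.finish_job())"
```

```text
the job is handed in; nothing more can be done
None
```

I slid the jaw all the way back and left it open. The brown-handled scraper is now fully home in the empty +y (left) slot of the rack. The job was handed in at about 22 s of the 58 s allowed; no verdict is reported.

**How the scraper went in:** the tool can only point straight down. So I gripped the handle across its width, leaned the scraper about 25° against the clamp's fixed jaw, and slid it down the slot.

**Last checks:**
- **Jaw:** it moved about 37 mm by arm travel and in both fixed cameras. A second push of 22 N did not move it, so it is at its stop.
- **Scraper:** it bottomed at the predicted height, with about 31 N pressing and no further motion. After release, a push of about 26 N on the handle end met it at the fully-home height.
- **Jar, blank and tray:** no visible change in the scene pictures from start to finish.

**What disagreed:**
- **Tilt:** the wrist-camera fit gave 19°, while the tip positions in the scene and top views gave 25–28°. I trusted the tip positions, and the blade went in.
- **Outline check:** the wrist-camera outline of the finished scraper did not line up, probably because the arm was still settling. The scene-camera outline did match.

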